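Seat the runner insert and hold the mirror flap at the set angle

ROBOT

A 6-joint arm with a two-finger parallel gripper is mounted at the origin on the work surface. World frame = base frame: x ahead of the robot, y to its left, z up, the work surface at z = 0. Lengths are in mm, angles in degrees, forces in N, time in s.
With the tool pointing down it reaches from about 300 to 850 mm from the base axis. Payload 4.2 kg.
Tool frame: the origin (TCP) lies midway between the tips of the shut fingers; the grasp point (between the pads) lies 19 mm behind it (env.grip_depth is the distance from the TCP to the grasp point, in mm); z points along the fingers, y is the line along which they close (so a half turn about z gives the same grasp; the last joint's range is limited). The gripper opens to 91 mm and grips with 3 to 60 N. Pads are 32 mm wide; open, the fingers measure 118 mm over their backs; the gripper's body (76 mm by 178 mm) begins 60 mm behind the grasp point.
Start: joints at [69.844, 18.312, 89.639, -0, 72.044, -1.146], TCP at [187.306, 543.654, 213.976] pointing down, gripper open.
Joint ranges: [-177.97, 177.97], [-48.28, 115.42], [12.27, 149.76], [-77.06, 257.06], [2.81, 150.46], [-146.56, 146.56]. Speed limits (degrees/s): [147.25, 147.25, 180, 180, 180, 180].

INTERFACE

Orientations are given as [roll, pitch, yaw] about the fixed x, y, z axes, in that order (R = Rz(yaw) Ry(pitch) Rx(roll)).
In Python, from workcell import env, eyes gives the robot as it stands.
- The arm moves only by the tool send_rows, never from a script. Its argument "motion" is a list of rows, each a list of 7 numbers: the shift along the world's x, y, z normalised to -1 to 1, where 1 is 0.5 m, then the turn, a rotation vector about the world's x, y, z normalised to -1 to 1, where 1 is 60 degrees, then the opening, from -1 (shut) to 1 (fully open). A call has 1 to 20 rows; each row is the pose to reach, as a shift and turn from the pose commanded when the call began; what a row does not reach only later rows make up. A row lasts 1/8 s, in which the tool goes at most 62.5 mm and 10.7 degrees, less where a joint would pass 70% of its speed; a pose out of reach is approached as far as the arm can. A call with a number of a shift or a turn outside -1 to 1 is refused whole. A call with a gripper value outside its range is refused whole. The fingers move at their own pace and stop on an object; "squeeze" is the grip in N (left out, the last holds). Time passes only in rows, so rows that repeat a pose let the fingers close. It gives the time, the measured TCP pose, the force, the opening and the grip force at its end, in the units of the state.
- env.state(): the state, without advancing time (a new reading comes with each control period).
- eyes.grab_frame(name): name is "side" or "top" or "wrist"; returns a dict with "pixels" (480x640x3 uint8, red, green, blue), "depth" (480x640 float32, mm along the optical axis (not along the pixel's ray), 0 where there is no reading), "fx", "fy", "cx", "cy" (pixels), "R" (3x3) and "t" (3): a world point X has camera coordinates R X + t; the wrist camera has in their place "T_tool_cam" (4x4, takes a point from camera to tool coordinates, whose origin is the TCP and whose axes are the flange's). Camera axes: x right, y down, z forward; pixel columns grow to the right and rows downward; lengths in mm; the calibration is good to about 2 mm. A picture is of the moment at which its call begins: read the wrist's pose just before it.
- env.job_done(): hands the job in; it is judged then, once.
The state is a dict: "time_s": time; "qpos": joint angles; "qvel": joint speeds; "effort": joint torques, N m; "ee_pos": TCP position; "ee_rot": TCP orientation; "force": force on the tool from outside, world axes, zero at the start; "torque": the same for the moment, N m; "gripper_width": finger opening in mm; "gripper_force": force on a finger pad.
Only numpy, scipy, OpenCV 4.12 (cv2) and the standard library are available. Lean on these libraries where they do the work, as an engineer would, in place of code of your own. Each camera call takes 0.05 s, during which the arm holds its last target. There are 200 camera calls.

TASK

With the flap still shut, push the steel runner insert along its channel into the inspection box until you feel it fully home against the hidden stop inside. Then take the blue mirror flap by its handle, swing it up until it lies in line with the red setting arm at its side, and hold it steady there: finish while still holding it, as it would fall shut by itself. Leave the insert home, the red arm where it is set, and the other things on the bench undisturbed.

Things in the scene. Friction and masses are not known exactly. Their poses are not given: they have to be found in the camera images.
- box: Grey inspection box, fixed, rim 60 mm high, on a steel bed (top 12 high, 150 wide in x, y -260 to 110). Origin on the bench; box walls span x -71 to 71, y -75 to 85. z up. The flap's hinge line runs along y at x = 65, z = 63; the insert's channel runs along y at x = 0. A white protractor disc of radius 58 stands round the hinge axis at y = 113 to 117.
- channel_mouth (a point): Point on the bed (box x = 0, y = -75, z = 12) in the mouth (48 wide, up to z = 48) in the box's -y wall; axes as the box's. Two guides, 33 apart inside, 12 wide, tops 10 above the bed, run from 185 outside it (-y) into the box. Inside, hidden under the flap, is a stop set differently each time: the insert's leading end comes home somewhere 38 to 85 beyond this point (+y).
- insert: Hardened steel runner insert: loose block 30 wide (x), 100 long (y), 30 high, about 0.6 kg, a brass-coloured groove 10 wide, 8 deep along its top. Origin: centre of its underside. Starts between the guides on the bed (top 42 above the bench), outside the box, axes parallel to the box's. Pushed on its -y end it slides to +y with 3 to 7 N of drag. When home, 15 or more of it still stands out of the box.
- seat (a joint): Travel in m of a small sprung pad on the hidden stop: 0 untouched, 0.006 when the insert has pushed it right back to the solid stop. The pad adds only about 1 N before the solid stop; its spring is too weak to push the insert back, but the pad follows if the insert is drawn back.
- flap: Blue flap, 136 long (x), 158 wide (y), 5 thick, 0.25 to 0.5 kg, mirror below, yellow strip on its +y edge. Origin on the hinge axis (box x = 65, y = 0, z = 63); it reaches from there along its -x. Shut (as it starts), its axes are parallel to the box's. It opens by turning about +y: the free edge rises. The hinge is nearly free: let go, it falls shut.
- flap_handle (a point): Centre of the handle's round steel bar, 10 diameter, along y, 70 long between two posts. It lies at x = -130, y = 0, z = 36 in the flap's frame (near the free edge); the gap below it down to the flap is 28. Axes turn with the flap.
- setting_arm: Red arm, 135 long, 6 thick, 10 high, on the same hinge axis beside the flap's yellow edge (box y = 103). Origin on the hinge axis; reaches along its own -x. Set 30 to 55 degrees up, differently each time, by turning about +y as the flap does: flap x axis parallel to arm x axis is the marked angle. Stiff, but a hard knock shifts it.
- red_tip (a point): Point on the red arm's centre line, 130 from the hinge axis.
- india_stone: Bystander: reddish India stone, 150 x 50 x 25, loose. Origin: centre of its underside.
- pin_vise: Bystander: knurled brass pin vise lying on the bench, 88 long, 13 thick, loose. Origin: under its middle.
- paste_jar: Bystander: closed jar of diamond paste with yellow cap, 48 diameter, 45 high, loose. Origin: centre of its underside.
- loupe: Bystander: black eye loupe, 40 diameter, 34 high, loose. Origin: centre of its underside.
Not all that is in view belongs to the job. Several things have the shape of the insert; the one meant has the colours described above.

How it is judged:
By the outcome, as a careful person would: the job done as asked, in the order asked, and still so for the second after the job is handed in, while the arm keeps its last pose, push and grip.
It also fails if it takes over 51 s, if anything falls off the work surface, if the arm or the gripper's body presses on something with over 40 N, if the wrist force passes 120 N, or if a joint passes its speed limit or range.

## Working session

There is one attempt and no reset: what is moved stays moved. The work goes in short steps, Python scripts to look and compute and a tool call to move; the robot and the scene stay as the last step left them, time stands still between calls to the robot, and variables do not carry over. Pictures are saved under pics/ and viewed, at most 10 in all, crops included, and the job is handed in when it is done.

Besides the shell and the picture viewer there is one more tool, called after "Request:" by a JSON object that holds its "fn" and its "kwargs", one argument or row to a line. send_rows: Moves the arm, as the interface text tells. Its arguments: {"type":"object","properties":{"motion":{"type":"array"},"squeeze":{"type":"number"}},"required":["motion"]}

```bash
mkdir -p pics
cat > h.py <<'E'
import numpy as np,cv2
from workcell import env,eyes
def grab(n,save=None):
    f=eyes.grab_frame(n)
    if save: cv2.imwrite(f'pics/{save}.png',f['pixels'][:,:,::-1])
    return f
def pts(f):
    d=f['depth'];v,u=np.mgrid[:480,:640]
    c=np.stack([(u-f['cx'])/f['fx']*d,(v-f['cy'])/f['fy']*d,d],-1)
    return (c-np.array(f['t']))@np.array(f['R'])   # world; R^T(c-t)
def ray(f,u,v,z):
    R=np.array(f['R']);C=-R.T@np.array(f['t']);w=R.T@np.array([(u-f['cx'])/f['fx'],(v-f['cy'])/f['fy'],1])
    return C+w*(z-C[2])/w[2]
E
python3 - <<'E'
from h import *
a=grab('top','top');b=grab('side','side')
np.savez('f0.npz',a=a,b=b)
print(env.state())
for f in(a,b):print(f['R'],f['t'],f['fx'])
E
```

```text
{'time_s': 0.1, 'qpos': array([ 6.98450063e+01,  1.83476956e+01,  8.96988580e+01,  5.03183571e-06,
        7.20434748e+01, -1.14720956e+00]), 'qvel': array([ 0.05420975,  0.01164915, -0.13072988, -0.07338227,  0.03856686,
       -0.06849046]), 'effort': array([-1.10524026e-03, -4.13333201e+01, -2.32507253e+01,  7.28400657e-02,
        4.23310418e-02, -4.59568878e-05]), 'ee_pos': array([187.13375428, 543.22604413, 213.21096338]), 'ee_rot': array([-1.79909990e+02, -1.80726374e-03,  1.60992213e+02]), 'force': array([-0.5315365 , -0.69585853,  0.13460841]), 'torque': array([ 0.08076295,  0.02227706, -0.01105655]), 'gripper_force': 0.0, 'gripper_width': 91.18989935587695}
[[ 0.0185097  -0.99982577 -0.00241454]
 [-0.97914539 -0.01763807 -0.2023937 ]
 [ 0.20231585  0.00611043 -0.97930126]] [  -9.90679387  544.94366998 1142.07276149] 486.83660776882357
[[-0.95245757 -0.30432716  0.01447616]
 [-0.16021583  0.45988409 -0.8734057 ]
 [ 0.25914372 -0.83420118 -0.48677811]] [ 520.21835486  173.13553733 1130.78665977] 464.8101743342932
```

View pics/top.png

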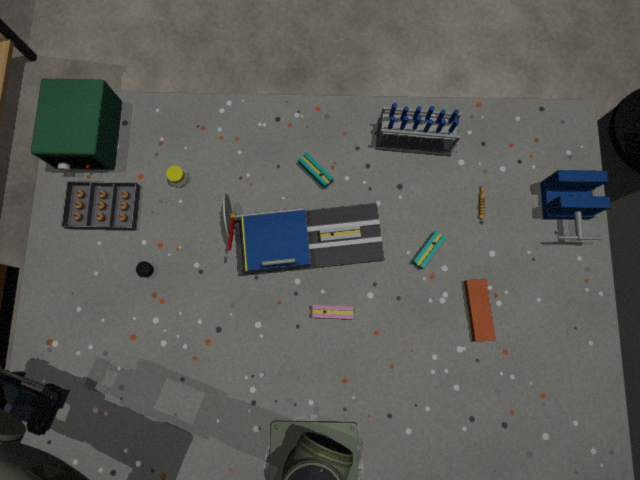

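View pics/side.png

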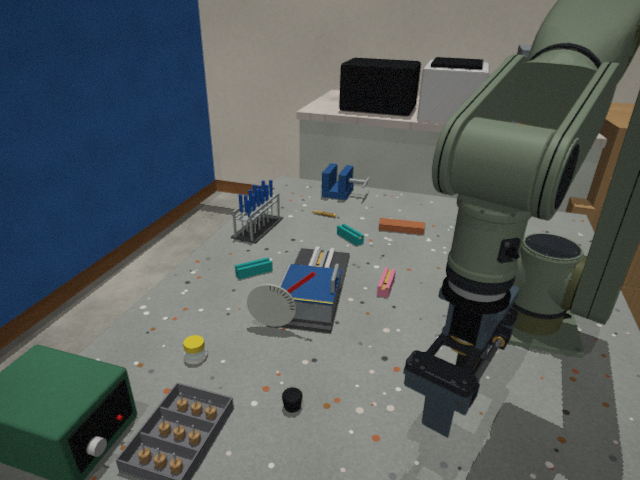

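Run:
```python
from h import *
d=np.load('f0.npz',allow_pickle=True);a=d['a'].item();b=d['b'].item()
P=pts(a);im=a['pixels'];hsv=cv2.cvtColor(im,cv2.COLOR_RGB2HSV)
win=np.zeros((480,640),bool);win[190:285,215:395]=1
def rect(m,name):
    p=P[m];r=cv2.minAreaRect(p[:,:2].astype(np.float32));print(name,m.sum(),'z',np.percentile(p[:,2],[5,50,95]).round(1),np.round(r[0],1),np.round(r[1],1),round(r[2],2));return p
H,S,V=cv2.split(hsv)
blue=win&(H>100)&(H<125)&(S>120)
p=rect(blue&(P[:,:,2]>55)&(P[:,:,2]<75),'flap')
yel=win&(H>20)&(H<35)&(S>110);
ys,xs=np.where(yel);print('yel px',xs.min(),xs.max(),ys.min(),ys.max())
rect(yel&(np.mgrid[:480,:640][1]<260),'strip')
rect(yel&(np.mgrid[:480,:640][1]>300),'groove')
red=win&((H<8)|(H>172))&(S>130);rect(red,'red')
wh=win&(V>140)&(S<60)&(P[:,:,2]>15)&(np.mgrid[:480,:640][1]>300)
rect(wh&(P[:,:,2]<30),'guides');rect(wh&(P[:,:,2]>32)&(P[:,:,2]<50),'insert')
bed=win&(P[:,:,2]>8)&(P[:,:,2]<16)&(V<90);rect(bed,'bed')
# red arm in side
Q=pts(b);h2=cv2.cvtColor(b['pixels'],cv2.COLOR_RGB2HSV);H,S,V=cv2.split(h2)
m=np.zeros((480,640),bool);m[260:310,270:330]=1
m&=((H<8)|(H>172))&(S>130);q=Q[m];q=q[(q[:,2]>40)]
c=np.median(q,0);q=q[np.linalg.norm(q-c,axis=1)<110];u,s,vt=np.linalg.svd(q-q.mean(0),full_matrices=False)
print('red side',len(q),q.mean(0),vt[0],q.min(0),q.max(0))
t=cv2.resize(im[190:290,215:395][:,:,::-1],(720,400),interpolation=cv2.INTER_CUBIC);t=cv2.convertScaleAbs(t,alpha=1.5)
s=cv2.resize(b['pixels'][235:335,240:365][:,:,::-1],(625,500),interpolation=cv2.INTER_CUBIC)
cv2.imwrite('pics/tc.png',t);cv2.imwrite('pics/sc.png',s)
```

```text
flap 3185 z [63.  66.7 70.3] [528.   99.8] [134.9 151. ] 7.18
yel px 233 359 215 270
strip 102 z [14.1 66.2 71. ] [431.4 119.5] [355.7  63.9] 34.39
groove 104 z [32.  35.4 39.2] [554.7 -54.8] [ 8.2 98.8] 7.4
red 110 z [ 77.  120.4 157.6] [428.7 121.9] [357.3  50.9] 37.6
guides 519 z [18.7 22.8 26.8] [555.1 -68. ] [ 56.6 181.2] 7.15
insert 46 z [39.5 42.7 45.3] [557.9 -55.2] [26.2 97.9] 3.6
bed 3055 z [ 9.1 12.4 15.4] [543.3  24.5] [151.2 370.1] 7.3
red side 129 [517.2290895  201.6586313  128.69070888] [ 0.7068129  -0.05643841 -0.70514554] [485.66070495 132.8455558   65.52678998] [566.86486005 208.83950362 158.78067709]
```

View pics/tc.png

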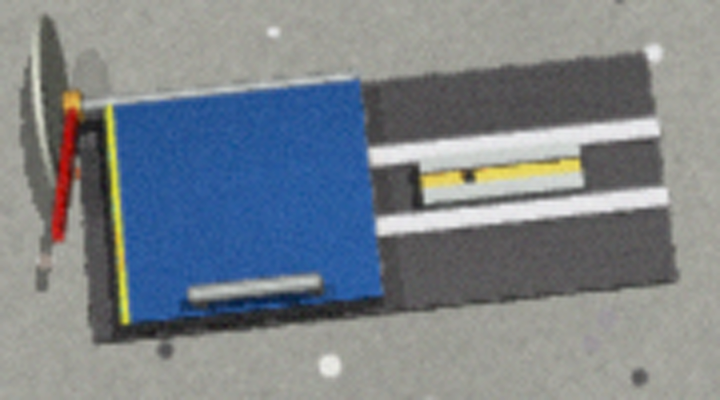

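View pics/sc.png

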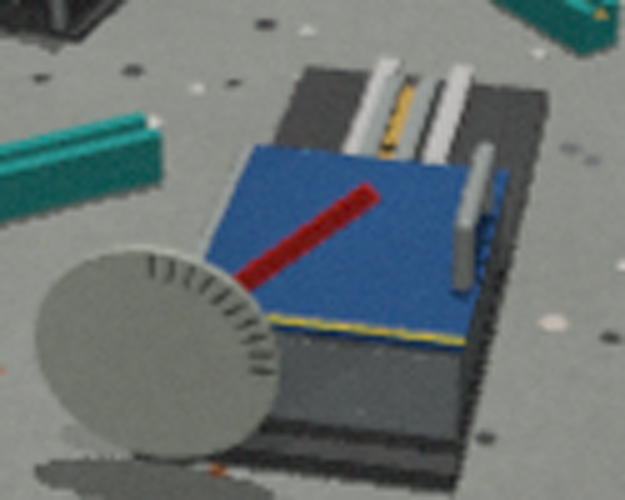

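The top crop shows the steel block with the brass groove between the white guides, at top px (340,234). Three others share its shape: pink (333,312) and teal (315,170) and (430,249). Only the one in the channel has the described colours, so that is the insert. The side crop shows the red arm from about (287,293) to (315,274), and the handle at about (335,280).

```bash
cat >> h.py <<'E'
YAW=np.radians(7.2);ex=np.array([np.cos(YAW),np.sin(YAW),0]);ey=np.array([-np.sin(YAW),np.cos(YAW),0]);O=np.array([533.3,98.9,0])
def w2b(p):
    p=np.asarray(p)-O;return np.stack([p@ex,p@ey,p[...,2]],-1)
def b2w(x,y,z): return O+x*ex+y*ey+np.array([0,0,z])
def redmask(f,box):
    H,S,V=cv2.split(cv2.cvtColor(f['pixels'],cv2.COLOR_RGB2HSV));m=np.zeros((480,640),bool);m[box[0]:box[1],box[2]:box[3]]=1
    m&=((H<8)|(H>172))&(S>130);n,l,st,_=cv2.connectedComponentsWithStats(m.astype(np.uint8));return l==1+np.argmax(st[1:,4])
def yplane(f,uv,yb):
    R=np.array(f['R']);C=-R.T@np.array(f['t']);c=np.c_[(uv[:,0]-f['cx'])/f['fx'],(uv[:,1]-f['cy'])/f['fy'],np.ones(len(uv))]
    W=c@R;s=(yb-(C-O)@ey)/(W@ey);return w2b(C+W*s[:,None])
E
cat > red.py <<'E'
from h import *
d=np.load('f0.npz',allow_pickle=True);b=d['b'].item();a=d['a'].item()
m=redmask(b,(260,310,270,330));v,u=np.where(m)
q=yplane(b,np.c_[u,v].astype(float),105)[:,[0,2]]
c=q.mean(0);vt=np.linalg.svd(q-c)[2][0];vt*=-np.sign(vt[0])
print('dir angle',np.degrees(np.arctan2(vt[1],-vt[0])),'via hinge',np.degrees(np.arctan2(c[1]-63,65-c[0])),c,'ends',(q-c)@vt.min() if 0 else [((q-c)@vt).min(),((q-c)@vt).max()])
r=np.hypot(q[:,0]-65,q[:,1]-63);print('rmin/max',r.min(),r.max())
for f,bx in((a,(190,285,215,245)),):
    m=redmask(f,bx);p=w2b(pts(f)[m]);print(np.median(p,0),p[np.argmax(p[:,2])],np.degrees(np.arctan2(np.median(p[:,2])-63-3,65-np.median(p[:,0]))))
E
python3 red.py
python3 - <<'E'
from h import *
print(b2w(0,-240,27)-env.state()['ee_pos'],env.state()['ee_rot'],w2b(env.state()['ee_pos']))
E
```

```text
dir angle 43.473288188321355 via hinge 44.27284597734959 [ -3.29645322 129.58455516] ends [np.float64(-41.01892846213875), np.float64(40.07752329060848)]
rmin/max 54.371915176329125 135.4724223456611
[  9.90001071 102.19462267 120.41552345] [-242.08550673  -76.4332086  1228.70254151] 44.6419092364936
[ 376.24622178 -682.43357245 -186.21096338] [-1.79909990e+02 -1.80726374e-03  1.60992213e+02] [-287.74780161  484.20853549  213.21096338]
```

Request:
{"fn": "send_rows", "kwargs": {
  "motion": [
    [0.06,-0.1,0.02,0,0,-0.08,-1],
    [0.13,-0.22,0.04,0,0,-0.18,-1],
    [0.2,-0.34,0.04,0,0,-0.28,-1],
    [0.27,-0.46,0.04,0,0,-0.38,-1],
    [0.33,-0.57,0.04,0,0,-0.46,-1],
    [0.38,-0.66,0.04,0,0,-0.53,-1],
    [0.38,-0.68,0.04,0,0,-0.53,-1]
  ],
  "squeeze": 20
}}

```text
time_s: 0.98
ee_pos: [378.3, 200.9, 233.7]
ee_rot: [-180.0, 0.0, 128.9]
force: [-0.1, -0.6, -1.2]
gripper_width: 23.7
gripper_force: 0.0
```

Request:
{"fn": "send_rows", "kwargs": {
  "motion": [
    [0.06,-0.1,0,0,0,-0.08,-1],
    [0.13,-0.22,0,0,0,-0.18,-1],
    [0.2,-0.34,0,0,0,-0.28,-1],
    [0.27,-0.46,0,0,0,-0.38,-1],
    [0.33,-0.57,0,0,0,-0.46,-1],
    [0.37,-0.66,0,0,0,-0.53,-1],
    [0.37,-0.68,-0.05,0,0,-0.53,-1],
    [0.37,-0.68,-0.12,0,0,-0.53,-1],
    [0.37,-0.68,-0.2,0,0,-0.53,-1],
    [0.37,-0.68,-0.2,0,0,-0.53,-1],
    [0.37,-0.68,-0.2,0,0,-0.53,-1]
  ]
}}

```text
time_s: 2.35
ee_pos: [563.2, -136.5, 135.2]
ee_rot: [179.9, 0.0, 97.4]
force: [0.1, 0.0, 0.0]
gripper_width: 0.5
gripper_force: 0.0
```

Run:
```python
from h import *
s=env.state();print(s['time_s'],s['ee_pos'],s['ee_rot'],w2b(s['ee_pos']),s['force'],s['gripper_width'],s['qpos'])
print(b2w(0,-238,27)-s['ee_pos'])
```

```text
2.35 [ 563.16201176 -136.48433913  135.21973957] [1.79893058e+02 3.88490749e-02 9.73957821e+01] [ 1.25060526e-01 -2.37270966e+02  1.35219740e+02] [0.09464914 0.04623916 0.01597459] 0.48195658545310266 [-1.47628564e+01  2.20584804e+01  9.59222028e+01  4.93752550e-03
  6.19056206e+01 -2.21609956e+01]
[-3.27021739e-02 -7.38959779e-01 -1.08219740e+02]
```

Request:
{"fn": "send_rows", "kwargs": {
  "motion": [
    [0,0,-0.05,0,0,0,-1],
    [0,0,-0.1,0,0,0,-1],
    [0,0,-0.15,0,0,0,-1],
    [0,0,-0.19,0,0,0,-1],
    [0,0,-0.212,0,0,0,-1],
    [0,0,-0.212,0,0,0,-1]
  ]
}}

```text
time_s: 3.1
ee_pos: [562.9, -136.4, 28.6]
ee_rot: [179.9, 0.0, 97.4]
force: [-0.8, -0.4, -0.0]
gripper_width: 0.1
gripper_force: 0.0
```

Run:
```python
from h import *
grab('top','t1');s=env.state();print(s['ee_pos'],w2b(s['ee_pos']),s['force'])
im=cv2.imread('pics/t1.png')[200:290,290:420];cv2.imwrite('pics/t1c.png',cv2.resize(im,(780,540)))
```

```text
[ 563.17637207 -136.51485578   29.0314376 ] [ 1.35482843e-01 -2.37303042e+02  2.90314376e+01] [ 1.01829599 -0.67031225  0.66332403]
```

View pics/t1c.png

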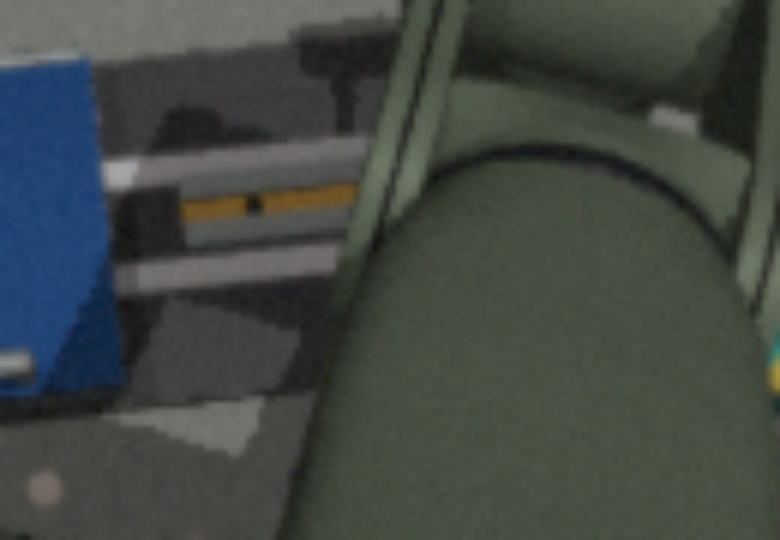

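Request:
{"fn": "send_rows", "kwargs": {
  "motion": [
    [-0.0013,0.01,0,0,0,0,-1],
    [-0.0025,0.02,0,0,0,0,-1],
    [-0.0038,0.03,0,0,0,0,-1],
    [-0.005,0.04,0,0,0,0,-1],
    [-0.0063,0.05,0,0,0,0,-1],
    [-0.0076,0.06,0,0,0,0,-1],
    [-0.0088,0.07,0,0,0,0,-1],
    [-0.0101,0.08,0,0,0,0,-1],
    [-0.0114,0.09,0,0,0,0,-1],
    [-0.0126,0.1,0,0,0,0,-1],
    [-0.0139,0.11,0,0,0,0,-1],
    [-0.0152,0.12,0,0,0,0,-1],
    [-0.0164,0.13,0,0,0,0,-1],
    [-0.0177,0.14,0,0,0,0,-1],
    [-0.019,0.15,0,0,0,0,-1]
  ]
}}

```text
time_s: 5.03
ee_pos: [553.5, -61.9, 28.5]
ee_rot: [179.9, 0.1, 97.4]
force: [1.3, -5.6, 2.0]
gripper_width: 0.7
gripper_force: 2.7
```

Request:
{"fn": "send_rows", "kwargs": {
  "motion": [
    [-0.0005,0.004,0,0,0,0,-1],
    [-0.001,0.008,0,0,0,0,-1],
    [-0.0015,0.012,0,0,0,0,-1],
    [-0.002,0.016,0,0,0,0,-1]
  ]
}}

```text
time_s: 5.52
ee_pos: [552.5, -54.0, 28.5]
ee_rot: [179.9, 0.1, 97.4]
force: [1.0, -5.7, 2.8]
gripper_width: 0.4
gripper_force: 2.9
```

Request:
{"fn": "send_rows", "kwargs": {
  "motion": [
    [-0.0003,0.002,0,0,0,0,-1],
    [-0.0005,0.004,0,0,0,0,-1],
    [-0.0008,0.006,0,0,0,0,-1],
    [-0.001,0.008,0,0,0,0,-1],
    [-0.0013,0.01,0,0,0,0,-1],
    [-0.0015,0.012,0,0,0,0,-1]
  ]
}}

```text
time_s: 6.28
ee_pos: [551.7, -48.3, 28.5]
ee_rot: [179.9, 0.1, 97.4]
force: [1.0, -6.5, 3.5]
gripper_width: 0.3
gripper_force: 3.3
```

Request:
{"fn": "send_rows", "kwargs": {
  "motion": [
    [-0.0003,0.002,0,0,0,0,-1],
    [-0.0005,0.004,0,0,0,0,-1],
    [-0.0008,0.006,0,0,0,0,-1],
    [-0.001,0.008,0,0,0,0,-1],
    [-0.0013,0.01,0,0,0,0,-1]
  ]
}}

```text
time_s: 6.9
ee_pos: [551.7, -45.7, 28.6]
ee_rot: [179.9, 0.4, 97.6]
force: [2.7, -16.3, 1.1]
gripper_width: 0.0
gripper_force: 8.5
```

Request:
{"fn": "send_rows", "kwargs": {
  "motion": [
    [-0.0003,0.002,0,0,0,0,-1],
    [-0.0004,0.003,0,0,0,0,-1],
    [-0.0004,0.003,0,0,0,0,-1],
    [-0.0004,0.003,0,0,0,0,-1]
  ]
}}

```text
time_s: 7.4
ee_pos: [551.8, -45.5, 28.6]
ee_rot: [179.8, 0.5, 97.6]
force: [2.3, -19.3, 0.6]
gripper_width: 0.5
gripper_force: 9.8
```

Run:
```python
from h import *
s=env.state();print(s['ee_pos'],w2b(s['ee_pos']),s['force'],s['qpos'])
```

```text
[551.84395084 -45.48239829  28.64875904] [   0.3018134  -145.56807328   28.64875904] [  2.27061565 -19.32839229   0.58534346] [ -5.64054247  26.72783541 106.62104865  -0.59481722  46.38984063
 -12.8244416 ]
```

Request:
{"fn": "send_rows", "kwargs": {
  "motion": [
    [0.002,-0.02,0,0,0,0,-1],
    [0.005,-0.04,0,0,0,0,-1],
    [0.0075,-0.06,0,0,0,0,-1],
    [0.0075,-0.06,0.1,0,0,0,-0.1],
    [0.0075,-0.06,0.2,0,0,0,-0.1],
    [0.0075,-0.06,0.3,0,0,0,-0.1],
    [0.0075,-0.06,0.34,0,0,0,-0.1],
    [0.0075,-0.06,0.34,0,0,0,-0.1]
  ]
}}

```text
time_s: 8.4
ee_pos: [554.8, -70.9, 199.5]
ee_rot: [179.8, 0.0, 97.4]
force: [0.6, 0.0, -0.4]
gripper_width: 40.9
gripper_force: 0.0
```

Run:
```python
from h import *
d=np.load('f0.npz',allow_pickle=True);a=d['a'].item();B=w2b(pts(a))
for k in'ab':
  f=d[k].item();B=w2b(pts(f));m=(B[...,2]>90)&(B[...,2]<112)&(abs(B[...,0]+65)<25)&(abs(B[...,1])<45);p=B[m];print(k,m.sum(),p.mean(0),np.percentile(p,[3,97],0))
m=(B[...,2]>55)&(B[...,2]<75)
s=env.state();print(s['ee_pos'],s['ee_rot'],s['force'],s['gripper_width'],b2w(-65,0,150)-s['ee_pos'])
f=grab('top','t2');g=grab('side','s2');H,S,V=cv2.split(cv2.cvtColor(f['pixels'],cv2.COLOR_RGB2HSV))
B=w2b(pts(f));m=(H>15)&(H<35)&(S>110)&(abs(B[...,0])<12)&(B[...,1]<-60)&(B[...,1]>-270);print('groove',m.sum(),np.percentile(B[m],[2,50,98],0))
```

```text
a 145 [-64.9230817   -1.22032637 103.39384138] [[-69.2857029  -37.37262786  99.09379484]
 [-59.87211947  35.16432915 108.33172065]]
b 85 [-65.86187162  10.4598975  100.6831639 ] [[-70.02458466 -31.07619435  91.20211098]
 [-61.14245966  41.11073804 103.9587049 ]]
[554.78998372 -70.90840651 199.52315517] [1.79790814e+02 3.46782231e-02 9.73911564e+01] [ 0.56830906  0.02876866 -0.44555228] 40.94553940962085 [-85.97743931 161.66174633 -49.52315517]
groove 9 [[  -8.69360381 -126.84569677   28.92012001]
 [   1.45170764  -78.64256427   36.94076528]
 [   5.32153416  -75.93208441  346.93697589]]
```

Request:
{"fn": "send_rows", "kwargs": {
  "motion": [
    [-0.05,0.09,0,0,0,0,-0.1],
    [-0.1,0.18,0,0,0,0,-0.1],
    [-0.15,0.28,0,0,0,0,-0.1],
    [-0.172,0.323,0,0,0,0,-0.1],
    [-0.172,0.323,-0.06,0,0,0,-0.1],
    [-0.172,0.323,-0.1,0,0,0,-0.1],
    [-0.172,0.323,-0.14,0,0,0,-0.1],
    [-0.172,0.323,-0.18,0,0,0,-0.1],
    [-0.172,0.323,-0.21,0,0,0,-0.1],
    [-0.172,0.323,-0.236,0,0,0,-0.1],
    [-0.172,0.323,-0.236,0,0,0,-0.1]
  ]
}}

```text
time_s: 9.88
ee_pos: [466.7, 90.4, 78.4]
ee_rot: [-179.8, 0.0, 97.4]
force: [0.1, 0.7, 0.2]
gripper_width: 41.4
gripper_force: 0.0
```

Request:
{"fn": "send_rows", "kwargs": {
  "motion": [
    [0,0,0,0,0,0,-0.5],
    [0,0,0,0,0,0,-0.8],
    [0,0,0,0,0,0,-1],
    [0,0,0,0,0,0,-1],
    [0,0,0,0,0,0,-1],
    [0,0,0,0,0,0,-1]
  ],
  "squeeze": 20
}}

```text
time_s: 10.62
ee_pos: [470.1, 90.9, 80.5]
ee_rot: [179.7, -0.0, 97.4]
force: [5.1, 0.4, -2.5]
gripper_width: 8.9
gripper_force: 20.0
```

Run:
```python
from h import *
s=env.state();print(s['ee_pos'],w2b(s['ee_pos']),s['ee_rot'],s['force'],s['gripper_width'],s['gripper_force'],s['qpos'])
for t in range(4,45,4):
  t0=np.radians(15.48);t1=t0+np.radians(t);dx=134.9*(np.cos(t0)-np.cos(t1));dz=134.9*(np.sin(t1)-np.sin(t0));print(t,np.round(dx*ex/500,4)[:2],round(dz/500,4))
```

```text
[470.11347086  90.94957833  80.49386577] [-6.36847365e+01  3.16417926e-02  8.04938658e+01] [ 1.79720829e+02 -5.65267304e-03  9.73851467e+01] [ 5.12215976  0.40523215 -2.45804916] 8.878258231182349 19.999888837337494 [ 9.57667686e+00  1.72665890e+01  1.13099435e+02 -6.62529954e-03
  4.93547932e+01  2.19584724e+00]
4 [0.0056 0.0007] 0.018
8 [0.0125 0.0016] 0.0355
12 [0.0205 0.0026] 0.0525
16 [0.0297 0.0038] 0.0689
20 [0.04   0.0051] 0.0846
24 [0.0514 0.0065] 0.0995
28 [0.0637 0.0081] 0.1136
32 [0.0771 0.0097] 0.1268
36 [0.0913 0.0115] 0.1391
40 [0.1063 0.0134] 0.1503
44 [0.122  0.0154] 0.1604
```

Request:
{"fn": "send_rows", "kwargs": {
  "motion": [
    [0.006,0.0007,0.009,0,0,0,-1],
    [0.0086,0.001,0.018,0,0,0,-1],
    [0.012,0.0015,0.0267,0,0,0,-1],
    [0.0155,0.002,0.0355,0,0,0,-1],
    [0.0195,0.0025,0.044,0,0,0,-1],
    [0.0235,0.003,0.0525,0,0,0,-1],
    [0.028,0.0035,0.0607,0,0,0,-1],
    [0.0327,0.004,0.0689,0,0,0,-1],
    [0.038,0.0048,0.0768,0,0,0,-1],
    [0.043,0.0054,0.0846,0,0,0,-1],
    [0.049,0.0062,0.092,0,0,0,-1],
    [0.0544,0.0068,0.0995,0,0,0,-1],
    [0.06,0.0076,0.1066,0,0,0,-1],
    [0.0667,0.0084,0.1136,0,0,0,-1],
    [0.073,0.0092,0.1203,0,0,0,-1],
    [0.0801,0.01,0.1268,0,0,0,-1],
    [0.087,0.011,0.133,0,0,0,-1],
    [0.0943,0.012,0.1391,0,0,0,-1],
    [0.0943,0.012,0.1391,0,0,0,-1]
  ]
}}

```text
time_s: 13.0
ee_pos: [513.2, 96.4, 150.6]
ee_rot: [-179.8, -0.0, 97.4]
force: [-8.1, -0.8, 8.5]
gripper_width: 9.7
gripper_force: 20.0
```

```bash
cat > meas.py <<'E'
from h import *
import sys
s=env.state();p=w2b(s['ee_pos']);print(p,s['ee_rot'],s['force'],s['gripper_width'],s['gripper_force'])
print('angle from tcp',np.degrees(np.arctan2(p[2]+19-63,65-p[0]))-15.48,'r',np.hypot(p[2]+19-63,65-p[0]))
n=sys.argv[1];f=grab('side',n);np.save(n+'.npy',f,allow_pickle=True)
cv2.imwrite(f'pics/{n}c.png',cv2.resize(f['pixels'][200:350,230:380][:,:,::-1],(600,600),interpolation=cv2.INTER_CUBIC))
E
python3 meas.py s3
```

```text
[-2.02500274e+01  6.05529977e-02  1.50584793e+02] [-1.79766442e+02 -4.61964824e-05  9.73889148e+01] [-8.12691898 -0.79330725  8.48700636] 9.712714853775427 20.00318795442581
angle from tcp 35.866029057518986 r 136.4840111789658
```

View pics/s3c.png

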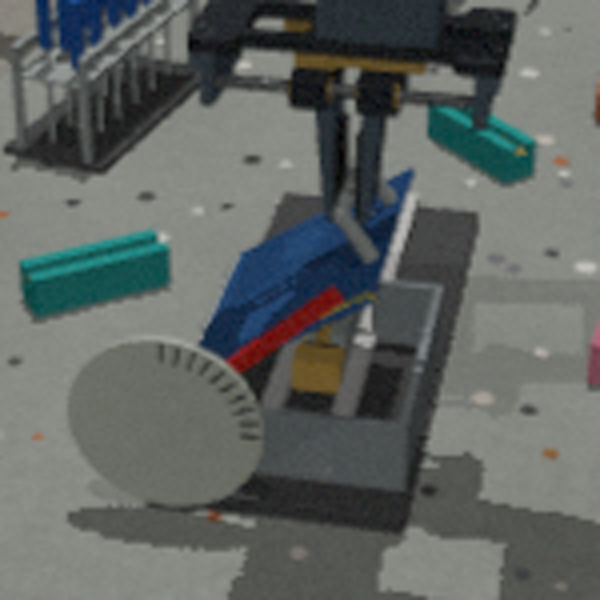

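```bash
cat > ang.py <<'E'
from h import *
import sys
def ang(f,tag):
    H,S,V=cv2.split(cv2.cvtColor(f['pixels'],cv2.COLOR_RGB2HSV))
    m=redmask(f,(255,310,270,330));v,u=np.where(m);out=[]
    y=(H>20)&(H<35)&(S>90);y[:,:285]=0;y[:265]=0;y[320:]=0;y[:,337:]=0
    v2,u2=np.where(y)
    for nm,uu,vv,yb in(('red',u,v,105.5),('strip',u2,v2,79)):
        q=yplane(f,np.c_[uu,vv].astype(float),yb)[:,[0,2]]
        if nm=='strip': r=np.hypot(q[:,0]-65,q[:,1]-63);q=q[(r<145)&(r>40)]
        a=np.degrees(np.arctan2(q[:,1]-63,65-q[:,0]));k=abs(a-np.median(a))<4;q=q[k];c=q.mean(0)
        l=cv2.fitLine(q.astype(np.float32),cv2.DIST_HUBER,0,.01,.01).ravel()
        r=np.hypot(q[:,0]-65,q[:,1]-63)
        print(tag,nm,len(q),'hinge-angle %.1f'%np.median(a[k]),'dir %.1f'%(np.degrees(np.arctan2(-l[1],l[0]))%180),'r',r.min().round(),r.max().round())
if __name__=='__main__':
    ang(np.load('f0.npz',allow_pickle=True)['b'].item(),'f0')
    for n in sys.argv[1:]: ang(np.load(n+'.npy',allow_pickle=True).item(),n)
E
python3 ang.py s3
```

```text
f0 red 133 hinge-angle 44.3 dir 43.9 r 55.0 136.0
f0 strip 40 hinge-angle 0.9 dir 179.8 r 46.0 136.0
s3 red 143 hinge-angle 44.0 dir 44.0 r 55.0 136.0
s3 strip 15 hinge-angle 21.0 dir 17.8 r 73.0 102.0
```

Request:
{"fn": "send_rows", "kwargs": {
  "motion": [
    [0.006,0.0008,0.0072,0,0,0,-1],
    [0.013,0.0017,0.0132,0,0,0,-1],
    [0.0203,0.0026,0.02,0,0,0,-1],
    [0.0277,0.0035,0.0263,0,0,0,-1],
    [0.0277,0.0035,0.0263,0,0,0,-1],
    [0.0277,0.0035,0.0263,0,0,0,-1]
  ]
}}

```text
time_s: 13.8
ee_pos: [529.0, 98.4, 162.9]
ee_rot: [180.0, -0.0, 97.4]
force: [-3.7, 0.3, 3.1]
gripper_width: 9.3
gripper_force: 20.0
```

```bash
python3 meas.py s4; python3 ang.py s4
```

```text
[-4.33863480e+00  8.64453496e-02  1.62852615e+02] [ 1.79984544e+02 -4.57329309e-03  9.73870130e+01] [-3.71825101  0.29380765  3.08197407] 9.342641592574907 20.002368986606598
angle from tcp 44.260706013055966 r 137.60011013725668
f0 red 133 hinge-angle 44.3 dir 43.9 r 55.0 136.0
f0 strip 40 hinge-angle 0.9 dir 179.8 r 46.0 136.0
s4 red 143 hinge-angle 44.0 dir 44.0 r 55.0 136.0
s4 strip 16 hinge-angle 21.2 dir 19.6 r 76.0 102.0
```

View pics/s4c.png

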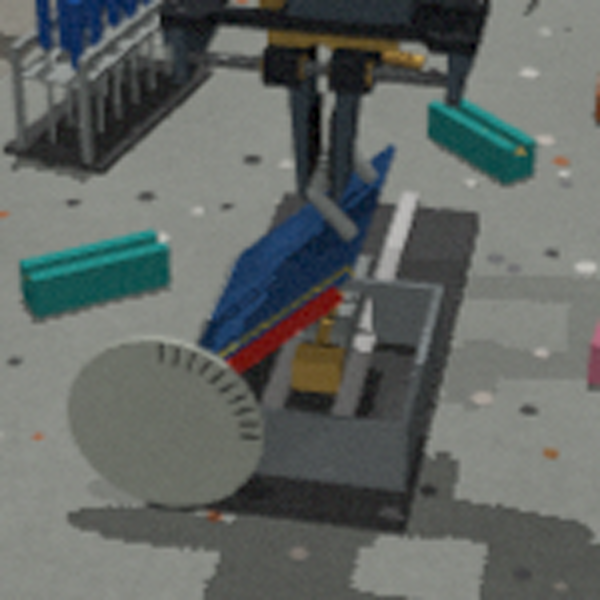

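```bash
sed -i "s/r>40)\]/r>40)]\n        if nm=='strip' and tag!='f0': q=q[abs(np.degrees(np.arctan2(q[:,1]-63,65-q[:,0]))-44)<8]/; s/(S>90)/(S>60)/; s/:265\]/:258]/; s/y\[:,:285\]/y[:,:278]/" ang.py; sed -i 's/(H>20)&(H<35)/(H>16)\&(H<38)/' ang.py
python3 - <<'E'
import re
s=open('ang.py').read()
s=s.replace("a=np.degrees(np.arctan2(q[:,1]-63,65-q[:,0]));k","a=np.degrees(np.arctan2(q[:,1]-63,65-q[:,0]));k")
open('ang.py','w').write(s)
E
python3 ang.py s4 s3
python3 - <<'E'
# blue flap plane from side depth
import sys;sys.path.insert(0,'.')
from h import *
for g in (grab('side'),grab('top')):
    H,S,V=cv2.split(cv2.cvtColor(g['pixels'],cv2.COLOR_RGB2HSV));B=w2b(pts(g))
    m=(H>100)&(H<125)&(S>120)&(abs(B[...,1])<75)&(B[...,0]>-60)&(B[...,0]<70)&(B[...,2]>66)&(B[...,2]<175)
    q=B[m]
    for i in range(4):
        A=np.c_[q[:,0],q[:,1],np.ones(len(q))];c=np.linalg.lstsq(A,q[:,2],rcond=None)[0];r=q[:,2]-A@c;q=q[abs(r)<max(3,2*np.median(abs(r)))]
    print(len(q),'plane tilt x',np.degrees(np.arctan(-c[0])),'y',np.degrees(np.arctan(c[1])),'resid',np.std(r),'z at hinge',c[0]*65+c[2],q.min(0),q.max(0))
E
```

```text
f0 red 133 hinge-angle 44.3 dir 43.9 r 55.0 136.0
f0 strip 51 hinge-angle 0.9 dir 179.7 r 44.0 136.0
s4 red 143 hinge-angle 44.0 dir 44.0 r 55.0 136.0
s4 strip 24 hinge-angle 44.4 dir 42.5 r 43.0 137.0
s3 red 143 hinge-angle 44.0 dir 44.0 r 55.0 136.0
s3 strip 6 hinge-angle 36.1 dir 35.3 r 113.0 135.0
712 plane tilt x 42.82686723452443 y -0.05119395306139291 resid 0.77493424873075 z at hinge 66.29005376248895 [-35.55522709 -73.70959705  66.13611304] [ 64.43220143  71.68104815 159.4988142 ]
411 plane tilt x 42.77102823764208 y -0.08293824283178962 resid 1.4467628610138823 z at hinge 68.66820886463046 [-34.88711705 -73.79465927  67.16305024] [ 64.79522703  74.99225435 161.83725765]
```

Request:
{"fn": "send_rows", "kwargs": {
  "motion": [
    [0.0016,0.0002,0.001,0,0,0,-1],
    [0.0033,0.0004,0.002,0,0,0,-1],
    [0.0033,0.0004,0.002,0,0,0,-1],
    [0.0033,0.0004,0.002,0,0,0,-1]
  ]
}}

```text
time_s: 14.45
ee_pos: [530.4, 98.6, 163.7]
ee_rot: [-180.0, -0.0, 97.4]
force: [-4.8, 1.3, 4.7]
gripper_width: 9.3
gripper_force: 20.0
```

```bash
cat > pl.py <<'E'
from h import *
def plane(g,tag,lo):
    H,S,V=cv2.split(cv2.cvtColor(g['pixels'],cv2.COLOR_RGB2HSV));B=w2b(pts(g))
    m=(H>100)&(H<125)&(S>120)&(abs(B[...,1])<75)&(B[...,0]>-70)&(B[...,0]<65)&(B[...,2]>lo)&(B[...,2]<175)
    q=B[m]
    for i in range(6):
        c=q.mean(0);n=np.linalg.svd(q-c,full_matrices=False)[2][2];n*=np.sign(n[2]);r=(q-c)@n;q=q[abs(r)<max(2.5,2.5*np.median(abs(r)))]
    print(tag,len(q),'tilt %.2f'%np.degrees(np.arctan2(n[0],n[2])),'sd %.2f'%r.std(),'hinge offset of plane %.2f'%((c-[65,0,63])@n))
d=np.load('f0.npz',allow_pickle=True)
plane(d['b'].item(),'f0 side',56);plane(d['a'].item(),'f0 top',56)
for i in range(2):
    plane(grab('side'),'side',66);plane(grab('top'),'top',66)
g=grab('side');m=redmask(g,(255,310,270,330))
m=cv2.erode(m.astype(np.uint8),np.ones((2,2)))>0
q=w2b(pts(g))[m];q=q[abs(q[:,1]-105)<6];l=cv2.fitLine(q[:,[0,2]].astype(np.float32),cv2.DIST_HUBER,0,.01,.01).ravel();print('red depth',len(q),np.degrees(np.arctan2(-l[1],l[0]))%180,np.degrees(np.arctan2(q[:,2].mean()-63,65-q[:,0].mean())))
E
python3 meas.py s5; python3 ang.py s5; python3 pl.py
```

```text
[-2.87344175e+00  8.78946514e-02  1.63734651e+02] [-1.79985285e+02 -4.15738569e-03  9.73892187e+01] [-4.83677675  1.31080227  4.67720583] 9.30661286662895 20.002728402614594
angle from tcp 44.9725954850873 r 137.63426402709536
f0 red 133 hinge-angle 44.3 dir 43.9 r 55.0 136.0
f0 strip 51 hinge-angle 0.9 dir 179.7 r 44.0 136.0
s5 red 143 hinge-angle 44.0 dir 44.0 r 55.0 136.0
s5 strip 27 hinge-angle 45.3 dir 43.5 r 41.0 137.0
f0 side 1251 tilt -0.05 sd 1.10 hinge offset of plane 2.36
f0 top 2493 tilt 0.11 sd 1.50 hinge offset of plane 3.64
side 695 tilt 43.61 sd 0.55 hinge offset of plane 2.35
top 411 tilt 43.82 sd 1.04 hinge offset of plane 3.79
side 690 tilt 43.64 sd 0.53 hinge offset of plane 2.32
top 425 tilt 43.59 sd 1.09 hinge offset of plane 3.95
red depth 101 43.767185 43.20817904355709
```

Request:
{"fn": "send_rows", "kwargs": {
  "motion": [
    [0.0003,0,0.0002,0,0,0,-1],
    [0.0003,0,0.0002,0,0,0,-1],
    [0.0003,0,0.0002,0,0,0,-1],
    [0.0003,0,0.0002,0,0,0,-1],
    [0.0003,0,0.0002,0,0,0,-1],
    [0.0003,0,0.0002,0,0,0,-1],
    [0.0003,0,0.0002,0,0,0,-1],
    [0.0003,0,0.0002,0,0,0,-1]
  ]
}}

```text
time_s: 15.75
ee_pos: [530.5, 98.6, 163.8]
ee_rot: [-180.0, -0.0, 97.4]
force: [-5.3, 0.0, 4.0]
gripper_width: 9.3
gripper_force: 20.0
```

```bash
python3 pl.py | tail -3; python3 -c "
from h import *
print(env.state()['ee_pos'],env.state()['force']);print(env.job_done())"
```

```text
side 695 tilt 43.64 sd 0.57 hinge offset of plane 2.35
top 418 tilt 43.62 sd 1.05 hinge offset of plane 4.00
red depth 102 43.505478 43.05342404675276
[530.52909418  98.64333707 163.78991309] [-4.86690425  0.60120011  4.33731191]
the job is handed in; nothing more can be done
None
```

I handed the job in at about 16 s: the insert was pushed until it stopped hard against the solid stop (about 19 N), and the arm is holding the flap steady at about 43.6°, where the red arm measures 43.5–44°; nothing else was touched.

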